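# Close the shelf stops on a row of bottles until they click

### The arm

A 6-joint arm with a two-finger parallel gripper is mounted at the origin on the work surface. World frame = base frame: x ahead of the robot, y to its left, z up, the work surface at z = 0. Lengths are in m, angles in rad, forces in N, time in s.
With the tool pointing down it reaches from about 0.25 to 0.8 m from the base axis. Payload 3.9 kg.
Tool frame: the origin (TCP) lies midway between the tips of the shut fingers; the grasp point (between the pads) lies 19 mm behind it (robot.hold_point_z is the distance from the TCP to the grasp point, in m); z points along the fingers, y is the direction in which the jaws open and shut (so a half turn about z gives the same grasp; the last joint's range is limited). The gripper opens to 85 mm and grips with 20 to 120 N. Pads are 22 mm wide; open, the fingers measure 114 mm over their backs; the gripper's body (76 mm by 85 mm) begins 54 mm behind the grasp point. The pads swing forward as they close: fully open they stand 13 mm farther back than shut.
Start: joints at [1.246, 0.26, -0.138, 1.173, 0, 1.571], TCP at [0.168, 0.498, 0.231] pointing down, gripper open.
Joint ranges: [-2.78, 2.78], [-0.83, 1.72], [-1.28, 1.37], [-1.9, 2.12], [-1.57, 1.48], [-3.14, 3.14]. Speed limits (rad/s): [2.57, 2.57, 3.14, 3.14, 3.14, 3.14].

### API

Orientations are given as a rotation vector (axis times angle).
In Python, from station import robot gives the robot as it stands.
- The arm moves only by the tool move_arm, never from a script. Its argument "targets" is one flat list of numbers, 7 for each row, row after row: the shift along the tool's x, y, z in units of 150 mm (1.0 is 150 mm), then the turn, a rotation vector about the tool's x, y, z in units of 0.5 rad (1.0 is 0.5 rad), then the opening in per cent of the stroke, from 0 (shut) to 100 (fully open). A call has 1 to 5 rows; each row is the pose to reach, as a shift and turn from the pose measured when the call began, along the tool's axes at that moment; what a row does not reach only later rows make up. A row lasts 1/10 s, in which the tool goes at most 50 mm and 8.59 degrees, less where a joint would pass 70% of its speed; a pose out of reach is approached as far as the arm can. A call with a number of a shift or a turn outside -1 to 1 is refused whole. A call with a gripper value outside its range is refused whole. The fingers move at their own pace and stop on an object; "squeeze" is the grip in N (left out, the last holds). Time passes only in rows, so rows that repeat a pose let the fingers close. It gives the time, the measured TCP pose, the force and the opening at its end, in the units of the state.
- robot.state(): the state, without advancing time (a new reading comes with each control period).
- robot.snapshot(name): name is "side" or "top"; returns the picture (384x512x3 uint8, red, green, blue); there is no depth.
- robot.camera_params(name): a dict with "fx", "fy", "cx", "cy" (pixels), "extrinsics" (4x4, takes a point from world to camera coordinates). Camera axes: x right, y down, z forward; pixel columns grow to the right and rows downward; lengths in m; the calibration is good to about 2 mm. A picture is of the moment at which its call begins. camera_params takes no time and is no camera call.
- robot.hand_in(): hands the job in, once; it reports no verdict.
The state is a dict: "clock": time; "joint_positions": joint angles; "joint_vel": joint speeds; "effort": joint torques, N m; "eef_pos": TCP position; "ee_rot": TCP orientation; "force": force on the tool from outside, world axes, zero at the start; "ft_torque": the same for the moment, N m; "width": finger opening in m.
Only numpy, scipy, OpenCV 4.12 (cv2) and the standard library are available. Lean on these libraries where they do the work, as an engineer would, in place of code of your own. Each camera call takes 0.05 s, during which the arm holds its last target.

### The job

Close up the display rack so that the row of small bottles cannot slide off: with a fingertip, push each of the two stops, the left and the right one, along the rail towards the bottles until its spring plunger drops into the notch, and leave it there. Do not lift the stops' plungers, and leave the bottles in the row and everything else on the counter standing as they are.

Things in the scene. Friction and masses are not known exactly. Their poses are not given: they have to be found in the camera images.
- rack: Low grey display board fixed to the counter, 150 mm deep (x), 540 mm long (y), 12 mm thick. Origin: centre of its underside; y runs along its length to the robot's left, x away from the robot, z up. The rail runs along its front edge. Three small bottles stand in a row on the board in the middle, within 75 mm of the middle along y; a stop rides on the rail on either side.
- rail_mid (a point): Middle of the aluminium rail, on its top, 32 mm over the counter, 50 mm before the rack's middle (-x). Rail: channel 26 mm wide, top edges 28 mm high, black end blocks 34 mm high at 205 to 253 mm from here. The steel strip in the channel has one V notch per side, 14 mm wide, 8 mm deep, seen from above, each anywhere from 98 to 140 mm from here: find it by feel.
- left_stop (a joint): Left stop's travel along the rail (m), growing towards the bottles; plunger's distance from the rail's middle = 0.195 - value, on the +y side. Starts at 0 to 0.023, ends at 0.112. Slides with 1 to 3 N. At the notch the push drops to nothing: the stop is pulled in over the last 8 mm or so, then pushing on out of the notch takes 10 to 15 N. Let go there, it centres itself.
- left_push (a point): Centre of the left stop's outer end face, turned away from the bottles: the place to push. 52 mm over the counter; face 44 mm wide, 32 mm high. The stop is a grey block astride the rail, 36 mm along it, 36 to 68 mm over the counter, unable to leave it. At its end near the bottles an upright aluminium plate, 4 mm thick, its top 113 mm over the counter, reaches back over the board.
- left_plunger (a joint): Height of the left stop's spring plunger, in m along z: 0 when it rides on the rail strip, about -0.006 when it has dropped into the notch; pulling its knob up makes it positive.
- left_knob (a point): Top of the left plunger's black knob, 18 mm across, on the middle of the left stop, 18 mm from its outer face: 85 mm over the counter while it rides on the strip, about 79 mm once dropped into the notch.
- right_stop (a joint): Right stop's travel along the rail (m), growing towards the bottles; plunger's distance from the rail's middle = 0.195 - value, on the -y side. Starts at 0 to 0.023, ends at 0.112. Slides with 1 to 3 N. At the notch the push drops to nothing: the stop is pulled in over the last 8 mm or so, then pushing on out of the notch takes 10 to 15 N. Let go there, it centres itself.
- right_push (a point): Centre of the right stop's outer end face, turned away from the bottles: the place to push. 52 mm over the counter; face 44 mm wide, 32 mm high. The stop is a grey block astride the rail, 36 mm along it, 36 to 68 mm over the counter, unable to leave it. At its end near the bottles an upright aluminium plate, 4 mm thick, its top 113 mm over the counter, reaches back over the board.
- right_plunger (a joint): Height of the right stop's spring plunger, in m along z: 0 when it rides on the rail strip, about -0.006 when it has dropped into the notch; pulling its knob up makes it positive.
- right_knob (a point): Top of the right plunger's black knob, 18 mm across, on the middle of the right stop, 18 mm from its outer face: 85 mm over the counter while it rides on the strip, about 79 mm once dropped into the notch.
- row0_mid (a point): Left bottle of the row on the rack: small white bottle with a blue cap, 43 mm across, 105 mm high, loose. Point half-way up.
- row1_mid (a point): Middle bottle of the row on the rack: small white bottle with a blue cap, 43 mm across, 105 mm high, loose. Point half-way up.
- row2_mid (a point): Right bottle of the row on the rack: small white bottle with a blue cap, 43 mm across, 105 mm high, loose. Point half-way up.
- jar_mid (a point): White screw-top jar, 64 mm across, 62 mm high, loose, behind the rack. Point half-way up.
- flask_mid (a point): White bottle, 72 mm across, 190 mm high, loose, behind the rack. Point half-way up.
- yellow_flask_mid (a point): Yellow bottle, 68 mm across, 170 mm high, loose, behind the rack. Point half-way up.
- beaker_mid (a point): White plastic beaker, 80 mm across, 100 mm high, loose, left of the rack. Point half-way up.
- carton_mid (a point): Small cardboard carton, 90 x 60 x 70 mm, loose, right of the rack. Point half-way up.

How it is judged:
At the end, for the whole second after the job is handed in: Both stops rest in their notches (each plunger more than 4.2 mm below its riding height, the stops at rest within 5 mm/s), and every loose bottle, jar, beaker and carton is upright within 0.1 rad and within 12 mm of where it stood (value of joint each of left_plunger, right_plunger below -0.0042 m and velocity of joint left_stop between -0.005 and 0.005 m/s and velocity of joint right_stop between -0.005 and 0.005 m/s and angle between each of row0_mid, row1_mid, row2_mid, jar_mid, flask_mid, yellow_flask_mid, beaker_mid, carton_mid's own z axis and vertical below 0.1 rad and distance of each of row0_mid, row1_mid, row2_mid, jar_mid, flask_mid, yellow_flask_mid, beaker_mid, carton_mid from where it was at the start of the episode below 0.012 m); the robot touches nothing.
It fails at once if a plunger is pulled up by its knob (more than 4 mm above its riding height) (value of joint any of left_plunger, right_plunger above 0.004 m).
It fails at once if a bottle, jar, beaker or carton is lifted or shoved more than 15 mm from its place (distance of any of row0_mid, row1_mid, row2_mid, jar_mid, flask_mid, yellow_flask_mid, beaker_mid, carton_mid from where it was at the start of the episode above 0.015 m).
It fails at once if a bottle, jar, beaker or carton is tipped by more than 0.35 rad (angle between any of row0_mid, row1_mid, row2_mid, jar_mid, flask_mid, yellow_flask_mid, beaker_mid, carton_mid's own z axis and vertical above 0.35 rad).
It also fails if it takes over 54 s, if anything falls off the work surface, if the arm or the gripper's body presses on something with over 40 N, if the wrist force passes 120 N, or if a joint passes its speed limit or range.

## Working session

There is one attempt and no reset: what is moved stays moved. The work goes in short steps, Python scripts to look and compute and a tool call to move; the robot and the scene stay as the last step left them, time stands still between calls to the robot, and variables do not carry over. Pictures are saved under pics/ and viewed, and the job is handed in when it is done.

Besides the shell and the picture viewer there is one more tool, called after ">>>" by a JSON object that holds its "method" and its "body", one argument or row to a line. move_arm: Moves the arm, as the interface text tells. Its arguments: {"type":"object","properties":{"targets":{"type":"array"},"squeeze":{"type":"number"}},"required":["targets"]}

```bash
mkdir -p pics; ls
python3 - <<'E'
from station import robot
import cv2,json
s=robot.state();print(s)
for n in("side","top"):
    im=robot.snapshot(n);cv2.imwrite(f"pics/{n}0.png",im[:,:,::-1])
    print(n,robot.camera_params(n))
E
```

```text
pics
{'clock': 0.0, 'joint_positions': array([ 1.24600256e+00,  2.60674174e-01, -1.39401904e-01,  1.17269919e+00,
        1.30807795e-05,  1.57082625e+00]), 'joint_vel': array([-0.00157758,  0.00069961, -0.00029249,  0.00052506, -0.00156616,
       -0.00014579]), 'effort': array([-8.38848591e-04, -4.05679429e+01,  2.53921920e+01,  1.87792507e-02,
       -8.89189300e-05,  4.23983067e-06]), 'eef_pos': array([0.1673079 , 0.49689135, 0.23045765]), 'ee_rot': array([-5.07937660e-01, -3.09991986e+00,  3.06397881e-03]), 'force': array([-0.6735767 , -0.245553  , -0.72455225]), 'ft_torque': array([0.03072055, 0.02031891, 0.00851109]), 'width': 0.08541353860025612}
side {'fx': 352.78853148513764, 'fy': 352.78853148513764, 'cx': 253.70004616387476, 'cy': 191.75577485342507, 'extrinsics': array([[ 0.79172668, -0.61069319,  0.01492296, -0.49362079],
       [-0.42175277, -0.56412292, -0.70985205,  0.30369236],
       [ 0.4419202 ,  0.55571501, -0.70419271,  0.76837586],
       [ 0.        ,  0.        ,  0.        ,  1.        ]])}
top {'fx': 424.6953661216702, 'fy': 424.6953661216702, 'cx': 248.3749325086315, 'cy': 194.05051097319995, 'extrinsics': array([[-7.59074890e-03, -9.99872043e-01, -1.40811428e-02,
         5.27632865e-04],
       [-9.98757796e-01,  8.27427722e-03, -4.91365528e-02,
         6.07686038e-01],
       [ 4.92467767e-02,  1.36906680e-02, -9.98692806e-01,
         1.26032749e+00],
       [ 0.00000000e+00,  0.00000000e+00,  0.00000000e+00,
         1.00000000e+00]])}
```

View pics/top0.png

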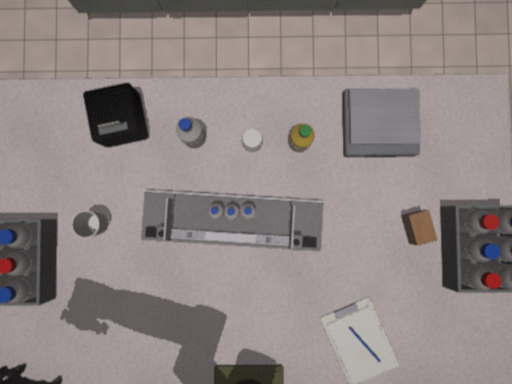

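View pics/side0.png

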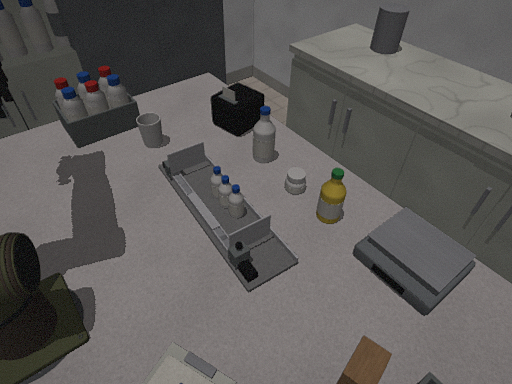

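Run:
```python
import cv2
im=cv2.imread("pics/top0.png")
a=im[180:260,135:235];b=im[180:260,230:330]
cv2.imwrite("pics/topz.png",cv2.resize(im[180:255,135:330],None,fx=4,fy=4,interpolation=cv2.INTER_CUBIC))
cv2.imwrite("pics/sidez.png",cv2.resize(im:=cv2.imread("pics/side0.png")[135:290,150:310],None,fx=3.8,fy=3.8,interpolation=cv2.INTER_CUBIC))
```

```text
(no output)
```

View pics/topz.png

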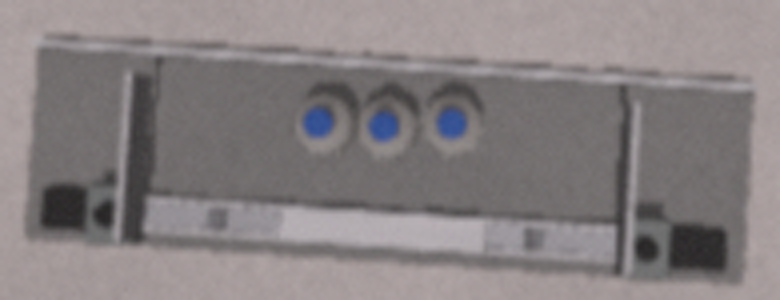

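View pics/sidez.png

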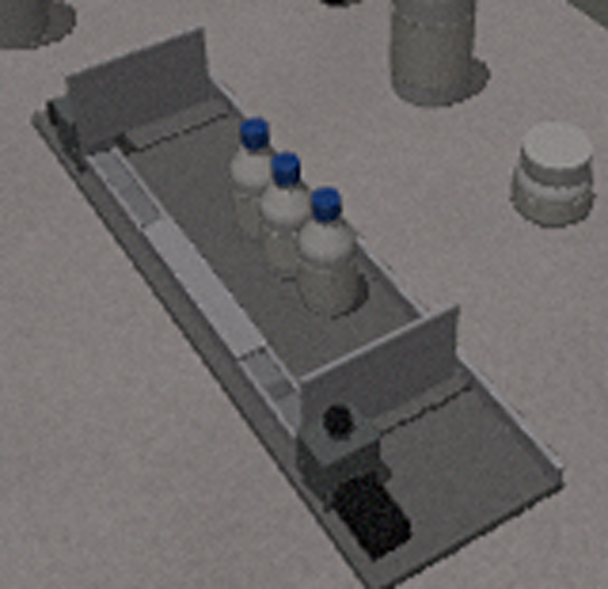

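```bash
cat > h.py <<'E'
import numpy as np
from station import robot
def bp(n,u,v,z):
    p=robot.camera_params(n);E=p["extrinsics"];R=E[:3,:3];t=E[:3,3]
    d=R.T@np.array([(u-p["cx"])/p["fx"],(v-p["cy"])/p["fy"],1]);c=-R.T@t
    return c+d*(z-c[2])/d[2]
def proj(n,P):
    p=robot.camera_params(n);E=p["extrinsics"];q=E[:3,:3]@np.array(P)+E[:3,3]
    return np.array([p["fx"]*q[0]/q[2]+p["cx"],p["fy"]*q[1]/q[2]+p["cy"]])
E
python3 - <<'E'
from h import *
z=lambda u,v:(135+(u+.5)/4-.5,180+(v+.5)/4-.5)
for nm,u,v,h in [("FL",25,240,.012),("FR",742,284,.012),("BL",38,42,.02),("BR",754,84,.02),("endL",63,207,.034),("endR",698,248,.034),("notchL",217,218,.03),("notchR",535,238,.03),("knobL",102,212,.085),("knobR",647,249,.085),("plateLf",121,238,.113),("plateLb",130,72,.113),("plateRf",629,272,.113),("plateRb",638,102,.113),("b0",319,122,.117),("b1",384,126,.117),("b2",452,122,.117)]:
    print(nm,bp("top",*z(u,v),h).round(4))
E
```

```text
FL [0.4734 0.3198 0.012 ]
FR [ 0.4371 -0.217   0.012 ]
BL [0.6218 0.3086 0.02  ]
BR [ 0.586  -0.2271  0.02  ]
endL [0.4987 0.2859 0.034 ]
endR [ 0.4654 -0.1819  0.034 ]
notchL [0.4897 0.1725 0.03  ]
notchR [ 0.4733 -0.0625  0.03  ]
knobL [0.4969 0.2456 0.085 ]
knobR [ 0.4682 -0.1395  0.085 ]
plateLf [0.48   0.2262 0.113 ]
plateLb [0.5948 0.2202 0.113 ]
plateRf [ 0.4543 -0.1242  0.113 ]
plateRb [ 0.5711 -0.1319  0.113 ]
b0 [0.559  0.0885 0.117 ]
b1 [0.5559 0.0436 0.117 ]
b2 [ 0.5583 -0.0033  0.117 ]
```

```bash
cat >> h.py <<'E'
from scipy.spatial.transform import Rotation as Ro
M=np.array([.481,.051]);Y=np.array([.0675,.9977]);Y/=np.linalg.norm(Y);X=np.array([Y[1],-Y[0]])
def tgt(s,z,off=0.):
    """tool x along +Y rack, pointing down; needed move in tool units"""
    st=robot.state();R=Ro.from_rotvec(st["ee_rot"])
    xt=np.array([*Y,0]);zt=np.array([0,0,-1.]);Rt=Ro.from_matrix(np.c_[xt,np.cross(zt,xt),zt])
    P=np.array([*(M+s*Y+off*X),z])
    sh=R.inv().apply(P-st["eef_pos"])/.15
    rv=(R.inv()*Rt).as_rotvec()/.5
    print("shift",sh.round(3),"turn",rv.round(3));rel()
def rel():
    st=robot.state();p=st["eef_pos"];d=p[:2]-M
    print("t",round(st["clock"],2),"s",round(d@Y,4),"off",round(d@X,4),"z",round(p[2],4),"F rail",round(st["force"][:2]@Y,2),"Fx",round(st["force"][:2]@X,2),"Fz",round(st["force"][2],2),"w",round(st["width"],4),"q",st["joint_positions"].round(2))
E
python3 -c "
from h import *
tgt(.25,.2)"
```

```text
shift [-2.507 -0.538  0.205] turn [-3.000e-03  2.000e-03  2.627e+00]
t 0.1 s 0.4238 off -0.3431 z 0.2305 F rail 0.2 Fx -0.01 Fz -1.3 w 0.0854 q [ 1.25  0.26 -0.14  1.17 -0.    1.57]
```

>>> {"method": "move_arm", "body": {
  "targets": [-0.3, -0.05, 0, 0, 0, 0.3, 0, -0.6, -0.1, 0, 0, 0, 0.6, 0, -0.9, -0.2, 0, 0, 0, 0.9, 0, -1, -0.2, 0, 0, 0, 1, 0, -1, -0.2, 0, 0, 0, 1, 0],
  "squeeze": 40
}}

```text
clock: 0.6
eef_pos: [0.3015, 0.4197, 0.2302]
ee_rot: [1.264, 2.876, -0.003]
force: [-0.2, -0.8, 0.3]
width: 0.0124
```

```bash
python3 -c "
from h import *
tgt(.25,.2)"
```

```text
shift [-1.471  0.427  0.202] turn [-0.003  0.003  1.62 ]
t 0.6 s 0.3557 off -0.204 z 0.2302 F rail -0.8 Fx -0.19 Fz 0.3 w 0.0124 q [ 0.95  0.25 -0.16  1.17 -0.    1.78]
```

>>> {"method": "move_arm", "body": {
  "targets": [-0.3, 0.1, 0, 0, 0, 0.3, 0, -0.6, 0.2, 0, 0, 0, 0.6, 0, -0.9, 0.3, 0, 0, 0, 0.9, 0, -1, 0.35, 0, 0, 0, 1, 0, -1, 0.35, 0, 0, 0, 1, 0]
}}

```text
clock: 1.1
eef_pos: [0.4428, 0.3447, 0.2297]
ee_rot: [1.938, 2.473, -0.003]
force: [-0.6, -0.1, 0.4]
width: -0.0
```

```bash
python3 -c "
from h import *
tgt(.25,.15)"
```

```text
shift [-0.374  0.287  0.531] turn [-0.003  0.003  0.618]
t 1.1 s 0.2905 off -0.058 z 0.2297 F rail -0.12 Fx -0.64 Fz 0.37 w -0.0 q [ 0.66  0.32 -0.05  1.2  -0.    1.99]
```

>>> {"method": "move_arm", "body": {
  "targets": [-0.2, 0.15, 0.2, 0, 0, 0.3, 0, -0.37, 0.29, 0.4, 0, 0, 0.6, 0, -0.37, 0.29, 0.53, 0, 0, 0.62, 0, -0.37, 0.29, 0.53, 0, 0, 0.62, 0]
}}

```text
clock: 1.5
eef_pos: [0.4948, 0.3008, 0.147]
ee_rot: [-2.292, -2.146, 0.014]
force: [-0.9, -0.4, 0.0]
width: -0.0
```

```bash
python3 -c "
from h import *
tgt(.25,.052)
import cv2
for n in ('top','side'):
  im=robot.snapshot(n)[:,:,::-1]
  im=im[170:265,125:335] if n=='top' else im[60:300,100:330]
  cv2.imwrite(f'pics/{n}1.png',cv2.resize(im,None,fx=3 if n=='top' else 2.5,fy=3 if n=='top' else 2.5,interpolation=cv2.INTER_CUBIC))
"
```

```text
shift [0.002 0.026 0.633] turn [-0.016  0.01   0.003]
t 1.5 s 0.2502 off -0.0031 z 0.147 F rail -0.47 Fx -0.83 Fz 0.03 w -0.0 q [ 0.55  0.4  -0.15  1.03  0.    2.18]
```

View pics/side1.png

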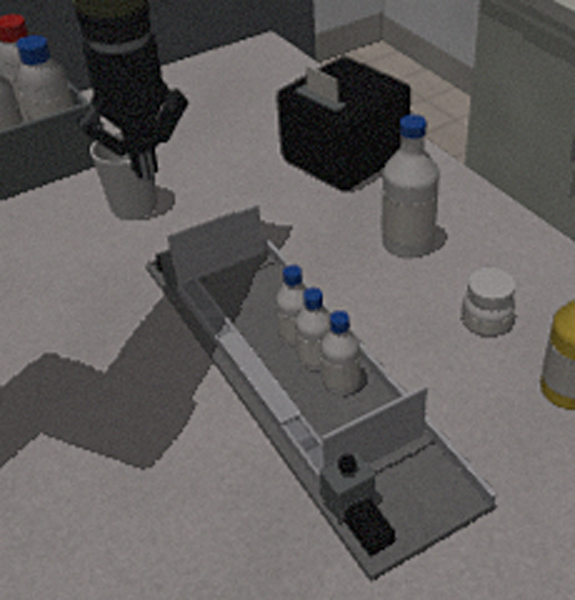

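View pics/top1.png

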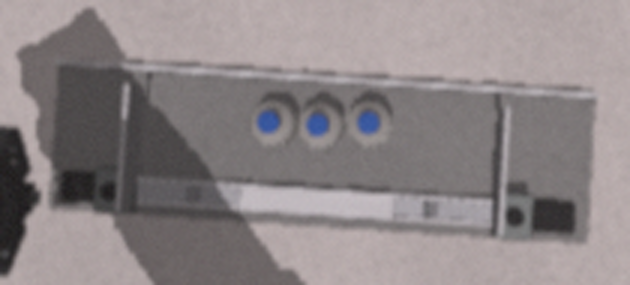

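>>> {"method": "move_arm", "body": {
  "targets": [0, 0.02, 0.25, 0, 0, 0, 0, 0, 0.02, 0.5, 0, 0, 0, 0, 0, 0.02, 0.63, 0, 0, 0, 0, 0, 0.02, 0.63, 0, 0, 0, 0]
}}

```text
clock: 2.0
eef_pos: [0.4969, 0.3024, 0.0546]
ee_rot: [-2.288, -2.15, 0.011]
force: [-0.4, -0.2, -0.3]
width: 0.0005
```

```bash
python3 -c "
from h import *
tgt(.224,.052)
import cv2
for n in ('top','side'):
  im=robot.snapshot(n)[:,:,::-1]
  im=im[170:265,100:310] if n=='top' else im[100:250,110:260]
  cv2.imwrite(f'pics/{n}2.png',cv2.resize(im,None,fx=3 if n=='top' else 3.8,fy=3 if n=='top' else 3.8,interpolation=cv2.INTER_CUBIC))
"
```

```text
shift [-0.186  0.007  0.018] turn [-0.012  0.007  0.011]
t 2.0 s 0.2519 off -0.0012 z 0.0546 F rail -0.18 Fx -0.43 Fz -0.31 w 0.0005 q [ 0.55  0.49 -0.28  0.81  0.    2.18]
```

View pics/side2.png

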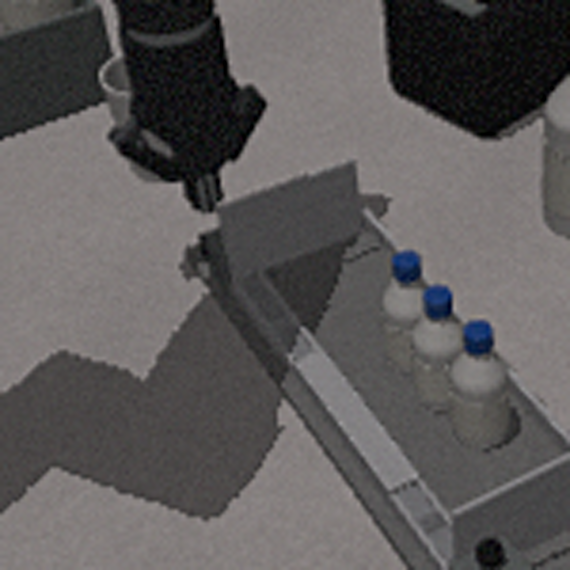

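View pics/top2.png

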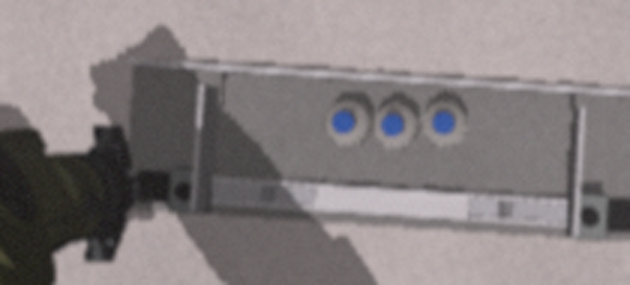

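>>> {"method": "move_arm", "body": {
  "targets": [-0.05, 0.01, 0.02, 0, 0, 0, 0, -0.1, 0.01, 0.02, 0, 0, 0, 0, -0.15, 0.01, 0.02, 0, 0, 0, 0, -0.18, 0.01, 0.02, 0, 0, 0, 0, -0.21, 0.01, 0.02, 0, 0, 0, 0]
}}

```text
clock: 2.6
eef_pos: [0.4992, 0.2717, 0.0549]
ee_rot: [-2.29, -2.149, 0.0]
force: [-1.0, 3.8, 1.4]
width: -0.0002
```

```bash
python3 -c "
from h import *
tgt(.20,.052)"
```

```text
shift [-0.142 -0.022  0.02 ] turn [-0.002 -0.001  0.008]
t 2.6 s 0.2214 off 0.0032 z 0.0549 F rail 3.77 Fx -1.27 Fz 1.44 w -0.0002 q [ 0.5   0.46 -0.32  0.79  0.    2.13]
```

>>> {"method": "move_arm", "body": {
  "targets": [-0.05, -0.01, 0.01, 0, 0, 0, 0, -0.1, -0.02, 0.02, 0, 0, 0, 0, -0.15, -0.02, 0.02, 0, 0, 0, 0, -0.2, -0.02, 0.02, 0, 0, 0, 0, -0.24, -0.02, 0.02, 0, 0, 0, 0]
}}

```text
clock: 3.1
eef_pos: [0.4956, 0.2371, 0.053]
ee_rot: [-2.289, -2.149, -0.007]
force: [1.5, 4.7, 2.9]
width: 0.0001
```

```bash
python3 -c "
from h import *
tgt(.165,.052)"
```

```text
shift [-0.144 -0.014  0.006] turn [ 0.004 -0.009  0.009]
t 3.1 s 0.1866 off 0.002 z 0.053 F rail 4.79 Fx 1.22 Fz 2.91 w 0.0001 q [ 0.44  0.43 -0.38  0.75  0.    2.08]
```

>>> {"method": "move_arm", "body": {
  "targets": [-0.013, 0, 0, 0, 0, 0, 0, -0.027, -0.01, 0, 0, 0, 0, 0, -0.04, -0.01, 0, 0, 0, 0, 0, -0.04, -0.01, 0, 0, 0, 0, 0]
}}

```text
clock: 3.5
eef_pos: [0.4933, 0.2305, 0.0527]
ee_rot: [-2.29, -2.149, -0.005]
force: [0.6, 0.6, 0.8]
width: -0.0
```

```bash
python3 -c "
from h import *
tgt(.165,.052)"
```

```text
shift [-0.099 -0.001  0.004] turn [ 0.003 -0.006  0.008]
t 3.5 s 0.1799 off 0.0001 z 0.0527 F rail 0.62 Fx 0.52 Fz 0.8 w -0.0 q [ 0.44  0.43 -0.39  0.75  0.    2.07]
```

>>> {"method": "move_arm", "body": {
  "targets": [-0.013, 0, 0, 0, 0, 0, 0, -0.027, 0, 0, 0, 0, 0, 0, -0.04, 0, 0, 0, 0, 0, 0]
}}

```text
clock: 3.8
eef_pos: [0.4929, 0.2245, 0.0527]
ee_rot: [-2.29, -2.149, -0.005]
force: [0.7, 3.0, 0.7]
width: -0.0002
```

```bash
python3 -c "
from h import *
rel()"
```

```text
t 3.8 s 0.1739 off 0.0001 z 0.0527 F rail 3.0 Fx 0.54 Fz 0.71 w -0.0002 q [ 0.43  0.42 -0.4   0.75  0.    2.06]
```

>>> {"method": "move_arm", "body": {
  "targets": [-0.013, 0, 0, 0, 0, 0, 0, -0.027, 0, 0, 0, 0, 0, 0, -0.04, 0, 0, 0, 0, 0, 0]
}}

```text
clock: 4.1
eef_pos: [0.4924, 0.2183, 0.0527]
ee_rot: [-2.29, -2.149, -0.005]
force: [0.7, 2.5, 1.0]
width: 0.0003
```

```bash
python3 -c "
from h import *
rel()"
```

```text
t 4.1 s 0.1677 off 0.0001 z 0.0527 F rail 2.56 Fx 0.5 Fz 1.03 w 0.0003 q [ 0.42  0.42 -0.41  0.74  0.    2.05]
```

>>> {"method": "move_arm", "body": {
  "targets": [-0.01, 0, 0, 0, 0, 0, 0, -0.02, 0, 0, 0, 0, 0, 0, -0.03, 0, 0, 0, 0, 0, 0]
}}

```text
clock: 4.4
eef_pos: [0.4921, 0.2136, 0.0526]
ee_rot: [-2.29, -2.149, -0.005]
force: [0.8, 2.4, 1.5]
width: 0.0
```

>>> {"method": "move_arm", "body": {
  "targets": [-0.01, 0, 0, 0, 0, 0, 0, -0.02, 0, 0, 0, 0, 0, 0]
}}

```text
clock: 4.6
eef_pos: [0.4918, 0.2103, 0.0526]
ee_rot: [-2.29, -2.149, -0.004]
force: [0.9, 1.7, 0.1]
width: 0.0004
```

```bash
python3 -c "
from h import *
rel()
import cv2
for n in ('top','side'):
  im=robot.snapshot(n)[:,:,::-1]
  im=im[170:265,100:310] if n=='top' else im[100:250,110:260]
  cv2.imwrite(f'pics/{n}3.png',cv2.resize(im,None,fx=3 if n=='top' else 3.8,fy=3 if n=='top' else 3.8,interpolation=cv2.INTER_CUBIC))
"
```

```text
t 4.6 s 0.1597 off 0.0 z 0.0526 F rail 1.75 Fx 0.81 Fz 0.12 w 0.0004 q [ 0.4   0.41 -0.41  0.74  0.    2.04]
```

View pics/top3.png

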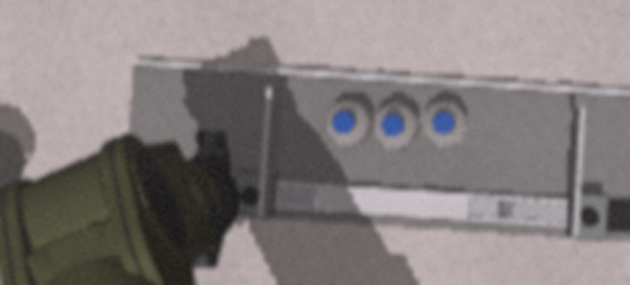

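View pics/side3.png

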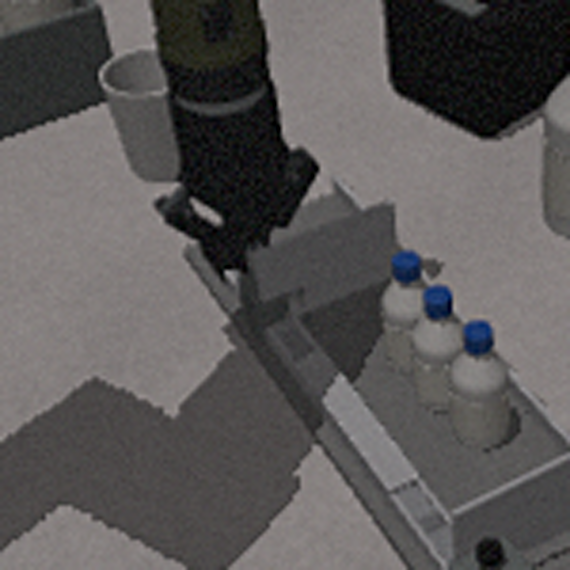

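Run:
```python
from h import *
import cv2
s0=cv2.imread("pics/side0.png")
for z in (.024,.028,.032):
  a=bp("side",110+300/3.8-.4,100+345/3.8-.4,z)[:2]-M
  b=bp("top",135+217/4-.4,180+218/4-.4,z)[:2]-M
  c=bp("top",135+535/4-.4,180+238/4-.4,z)[:2]-M
  print(z,[((v@Y).round(4),(v@X).round(4)) for v in (a,b,c)])
im=robot.snapshot("side")[:,:,::-1]
cv2.imwrite("pics/s4.png",cv2.resize(im[165:215,160:220],None,fx=10,fy=10,interpolation=cv2.INTER_CUBIC))
```

```text
0.024 [(np.float64(0.0972), np.float64(0.0043)), (np.float64(0.1228), np.float64(0.0002)), (np.float64(-0.1139), np.float64(-0.0003))]
0.028 [(np.float64(0.0933), np.float64(0.0028)), (np.float64(0.1222), np.float64(0.0004)), (np.float64(-0.1137), np.float64(-0.0))]
0.032 [(np.float64(0.0894), np.float64(0.0014)), (np.float64(0.1216), np.float64(0.0006)), (np.float64(-0.1136), np.float64(0.0002))]
```

View pics/s4.png

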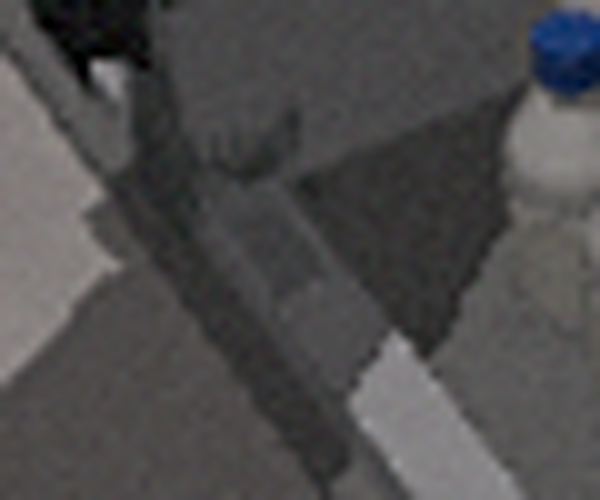

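Run:
```python
from h import *
import cv2
s0=cv2.imread("pics/side0.png")
cv2.imwrite("pics/s5.png",cv2.convertScaleAbs(cv2.resize(s0[165:260,160:240],None,fx=6,fy=6,interpolation=cv2.INTER_CUBIC),alpha=1.8))
for s in (.19,.14,.122,.1,.09,-.1,-.114,-.13):
  u=proj("side",[*(M+s*Y),.030]); print(s,((u-[160,165]+.5)*6-.5).round(0))
```

```text
0.19 [85. 44.]
0.14 [127. 100.]
0.122 [143. 120.]
0.1 [162. 146.]
0.09 [171. 158.]
-0.1 [365. 413.]
-0.114 [381. 434.]
-0.13 [399. 459.]
```

View pics/s5.png

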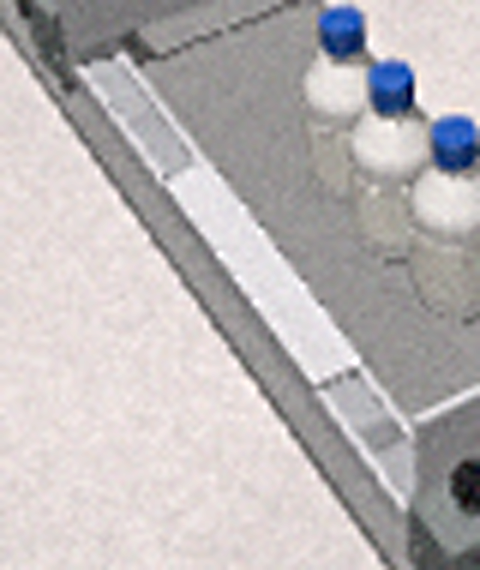

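>>> {"method": "move_arm", "body": {
  "targets": [-0.01, 0, 0, 0, 0, 0, 0, -0.02, 0, 0, 0, 0, 0, 0]
}}

```text
clock: 4.95
eef_pos: [0.4901, 0.206, 0.0518]
ee_rot: [-2.29, -2.149, 0.001]
force: [0.1, 0.9, 0.0]
width: 0.0001
```

>>> {"method": "move_arm", "body": {
  "targets": [-0.01, 0, 0, 0, 0, 0, 0]
}}

```text
clock: 5.05
eef_pos: [0.4896, 0.204, 0.0516]
ee_rot: [-2.29, -2.149, 0.003]
force: [-0.2, -0.2, -0.3]
width: -0.0
```

```bash
python3 -c "
from h import *
rel()
import cv2
im=robot.snapshot('side')[:,:,::-1]
cv2.imwrite('pics/s6.png',cv2.resize(im[165:215,160:220],None,fx=10,fy=10,interpolation=cv2.INTER_CUBIC))
"
```

```text
t 5.05 s 0.1533 off -0.0018 z 0.0516 F rail -0.21 Fx -0.2 Fz -0.33 w -0.0 q [ 0.39  0.41 -0.42  0.74  0.    2.03]
```

View pics/s6.png

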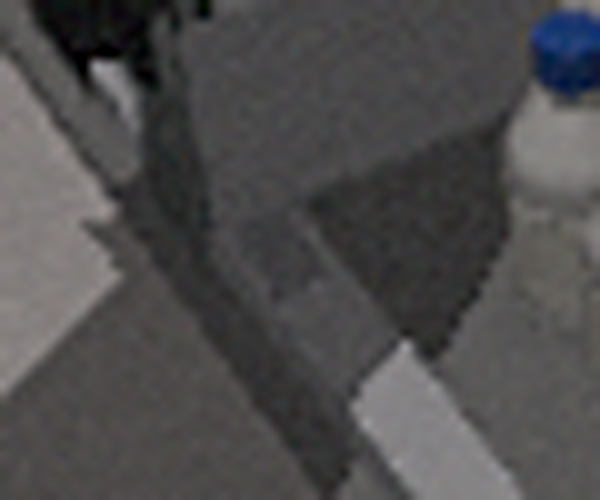

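>>> {"method": "move_arm", "body": {
  "targets": [0.06, 0, 0, 0, 0, 0, 0, 0.15, 0, 0, 0, 0, 0, 0, 0.3, 0, 0, 0, 0, 0, 0, 0.4, 0, -0.2, 0, 0, 0, 0, 0.4, 0, -0.5, 0, 0, 0, 0]
}}

```text
clock: 5.6
eef_pos: [0.4916, 0.2658, 0.1247]
ee_rot: [-2.286, -2.15, 0.011]
force: [0.8, 0.3, -1.1]
width: 0.0001
```

>>> {"method": "move_arm", "body": {
  "targets": [0, 0, -0.3, 0, 0, 0, 0, 0, 0, -0.6, 0, 0, 0, 0, 0, 0, -0.9, 0, 0, 0, 0, 0, 0, -1, 0, 0, 0, 0]
}}

```text
clock: 6.0
eef_pos: [0.4947, 0.2686, 0.2803]
ee_rot: [-2.286, -2.153, -0.003]
force: [-0.0, 1.3, -0.8]
width: 0.0002
```

```bash
python3 -c "
from h import *
tgt(-.25,.25)
import cv2
im=robot.snapshot('side')[:,:,::-1]
cv2.imwrite('pics/s7.png',cv2.resize(im[140:260,150:280],None,fx=5,fy=5,interpolation=cv2.INTER_CUBIC))
im=robot.snapshot('top')[:,:,::-1]
cv2.imwrite('pics/t7.png',cv2.resize(im[180:255,135:330],None,fx=4,fy=4,interpolation=cv2.INTER_CUBIC))
"
```

```text
shift [-3.121 -0.017  0.195] turn [ 0.001 -0.004  0.015]
t 6.0 s 0.218 off -0.0011 z 0.2803 F rail 1.26 Fx -0.11 Fz -0.76 w 0.0002 q [0.5  0.31 0.06 1.32 0.   2.13]
```

View pics/s7.png

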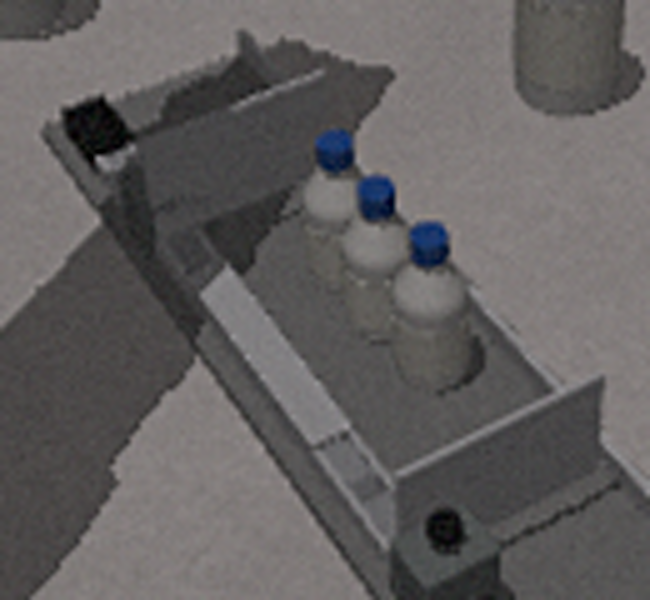

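View pics/t7.png

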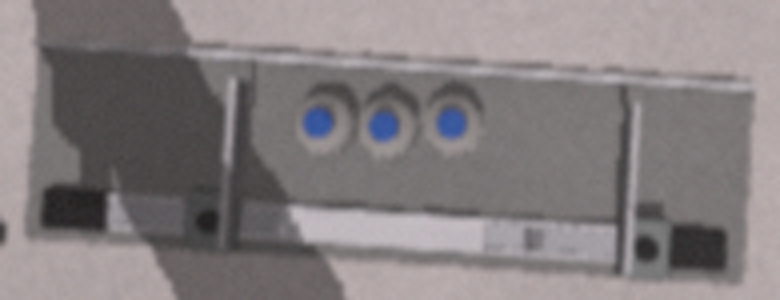

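Run:
```python
from h import *
for z in(.079,.085):
  print(z,((bp("top",135+208/4-.4,180+221/4-.4,z)[:2]-M)@Y).round(4))
print(((bp("top",135+217/4-.4,180+218/4-.4,.028)[:2]-M)@Y).round(4))
```

```text
0.079 0.1207
0.085 0.1198
0.1222
```

>>> {"method": "move_arm", "body": {
  "targets": [-0.3, 0, 0, 0, 0, 0, 0, -0.6, 0, 0, 0, 0, 0, 0, -0.9, 0, 0, 0, 0, 0, 0, -1, 0, 0, 0, 0, 0, 0]
}}

```text
clock: 6.5
eef_pos: [0.4838, 0.1159, 0.2762]
ee_rot: [-2.288, -2.149, 0.006]
force: [0.4, -0.1, -0.2]
width: -0.0004
```

>>> {"method": "move_arm", "body": {
  "targets": [-0.3, 0, 0, 0, 0, 0, 0, -0.6, 0, 0, 0, 0, 0, 0, -0.9, 0, 0, 0, 0, 0, 0, -1, 0, 0, 0, 0, 0, 0]
}}

```text
clock: 6.9
eef_pos: [0.4736, -0.0362, 0.2748]
ee_rot: [-2.29, -2.145, 0.009]
force: [0.5, 0.8, -0.3]
width: 0.0002
```

>>> {"method": "move_arm", "body": {
  "targets": [-0.3, 0, 0, 0, 0, 0, 0, -0.6, 0, 0, 0, 0, 0, 0, -0.9, 0, 0, 0, 0, 0, 0, -1, 0, 0, 0, 0, 0, 0]
}}

```text
clock: 7.3
eef_pos: [0.4636, -0.1884, 0.2734]
ee_rot: [-2.293, -2.14, 0.011]
force: [0.9, 0.3, 0.7]
width: 0.0003
```

```bash
python3 -c "
from h import *
tgt(-.25,.2)"
```

```text
shift [-0.066  0.012  0.49 ] turn [-0.017  0.003 -0.003]
t 7.3 s -0.24 off -0.0012 z 0.2734 F rail 0.33 Fx 0.87 Fz 0.65 w 0.0003 q [-0.38  0.21 -0.1   1.27 -0.    1.26]
```

>>> {"method": "move_arm", "body": {
  "targets": [-0.08, 0.01, 0.3, 0, 0, 0, 0, -0.08, 0.01, 0.6, 0, 0, 0, 0, -0.08, 0.01, 0.8, 0, 0, 0, 0, -0.08, 0.01, 0.8, 0, 0, 0, 0]
}}

```text
clock: 7.7
eef_pos: [0.4594, -0.1979, 0.1483]
ee_rot: [-2.284, -2.134, 0.017]
force: [0.0, 0.5, 0.9]
width: -0.0005
```

```bash
python3 -c "
from h import *
tgt(-.25,.052)
import cv2
im=robot.snapshot('side')[:,:,::-1]
cv2.imwrite('pics/s8.png',cv2.resize(im[120:300,170:340],None,fx=3.3,fy=3.3,interpolation=cv2.INTER_CUBIC))
im=robot.snapshot('top')[:,:,::-1]
cv2.imwrite('pics/t8.png',cv2.resize(im[170:265,170:370],None,fx=4,fy=4,interpolation=cv2.INTER_CUBIC))
"
```

```text
shift [-0.003  0.044  0.641] turn [-0.038 -0.006 -0.001]
t 7.7 s -0.2498 off -0.0048 z 0.1483 F rail 0.49 Fx -0.01 Fz 0.85 w -0.0005 q [-0.4   0.28 -0.33  0.97 -0.    1.23]
```

View pics/s8.png

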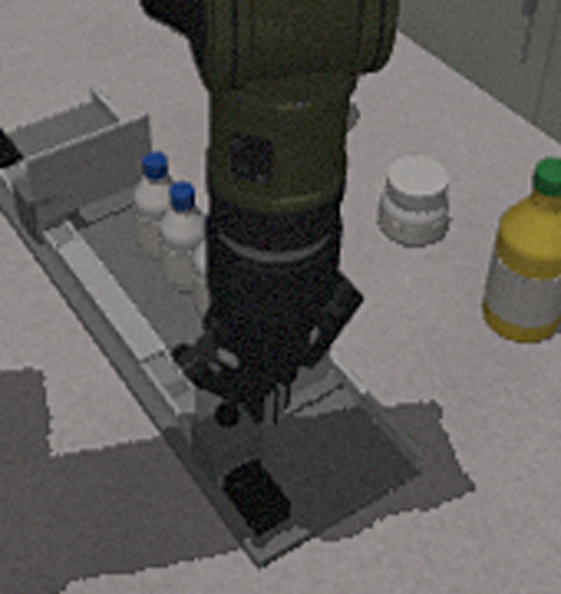

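View pics/t8.png

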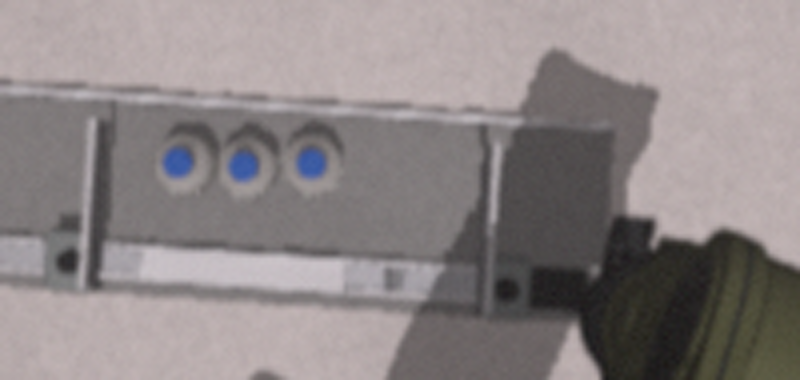

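>>> {"method": "move_arm", "body": {
  "targets": [-0.01, 0.03, 0.25, 0, 0, 0, 0, -0.01, 0.04, 0.5, 0, 0, 0, 0, -0.01, 0.04, 0.64, 0, 0, 0, 0, -0.01, 0.04, 0.64, 0, 0, 0, 0]
}}

```text
clock: 8.2
eef_pos: [0.4677, -0.2007, 0.0562]
ee_rot: [-2.288, -2.139, 0.013]
force: [-0.6, 0.6, 0.7]
width: 0.0002
```

>>> {"method": "move_arm", "body": {
  "targets": [0.04, 0, 0, 0, 0, 0, 0, 0.08, 0, 0, 0, 0, 0, 0, 0.12, 0, 0, 0, 0, 0, 0, 0.15, 0, 0, 0, 0, 0, 0, 0.18, 0, 0, 0, 0, 0, 0]
}}

```text
clock: 8.7
eef_pos: [0.47, -0.1733, 0.057]
ee_rot: [-2.288, -2.141, 0.012]
force: [-0.3, -0.3, 0.6]
width: 0.0001
```

```bash
python3 -c "
from h import *
tgt(-.18,.052)"
```

```text
shift [ 0.297 -0.027  0.034] turn [-0.022 -0.     0.002]
t 8.7 s -0.2245 off 0.0042 z 0.057 F rail -0.36 Fx -0.29 Fz 0.59 w 0.0001 q [-0.35  0.37 -0.48  0.73 -0.    1.29]
```

>>> {"method": "move_arm", "body": {
  "targets": [0.05, -0.02, 0.02, 0, 0, 0, 0, 0.1, -0.03, 0.03, 0, 0, 0, 0, 0.15, -0.03, 0.03, 0, 0, 0, 0, 0.19, -0.03, 0.03, 0, 0, 0, 0, 0.23, -0.03, 0.03, 0, 0, 0, 0]
}}

```text
clock: 9.2
eef_pos: [0.469, -0.1392, 0.0531]
ee_rot: [-2.291, -2.142, 0.012]
force: [2.2, -3.9, 2.2]
width: -0.0001
```

```bash
python3 -c "
from h import *
tgt(-.165,.052)"
```

```text
shift [ 0.171 -0.006  0.007] turn [-0.017  0.004  0.001]
t 9.2 s -0.1906 off 0.0009 z 0.0531 F rail -3.73 Fx 2.45 Fz 2.22 w -0.0001 q [-0.29  0.36 -0.51  0.71 -0.    1.35]
```

>>> {"method": "move_arm", "body": {
  "targets": [0.02, -0.01, 0, 0, 0, 0, 0, 0.04, -0.01, 0, 0, 0, 0, 0, 0.06, -0.01, 0, 0, 0, 0, 0]
}}

```text
clock: 9.5
eef_pos: [0.4682, -0.13, 0.0531]
ee_rot: [-2.292, -2.143, 0.012]
force: [1.5, -2.3, 1.0]
width: -0.0001
```

>>> {"method": "move_arm", "body": {
  "targets": [0.013, 0, 0, 0, 0, 0, 0, 0.027, 0, 0, 0, 0, 0, 0, 0.04, 0, 0, 0, 0, 0, 0]
}}

```text
clock: 9.8
eef_pos: [0.4684, -0.1238, 0.053]
ee_rot: [-2.291, -2.142, 0.012]
force: [0.5, -2.9, 0.8]
width: -0.0001
```

>>> {"method": "move_arm", "body": {
  "targets": [0.013, 0, 0, 0, 0, 0, 0, 0.027, 0, 0, 0, 0, 0, 0, 0.04, 0, 0, 0, 0, 0, 0]
}}

```text
clock: 10.1
eef_pos: [0.4688, -0.1177, 0.053]
ee_rot: [-2.291, -2.142, 0.012]
force: [0.8, -2.0, 0.8]
width: 0.0
```

```bash
python3 -c "
from h import *
rel()"
```

```text
t 10.1 s -0.1691 off -0.0008 z 0.053 F rail -1.92 Fx 0.93 Fz 0.77 w 0.0 q [-0.24  0.35 -0.53  0.7  -0.    1.39]
```

>>> {"method": "move_arm", "body": {
  "targets": [0.013, 0, 0, 0, 0, 0, 0, 0.027, 0, 0, 0, 0, 0, 0, 0.04, 0, 0, 0, 0, 0, 0]
}}

```text
clock: 10.4
eef_pos: [0.4691, -0.1115, 0.053]
ee_rot: [-2.291, -2.142, 0.012]
force: [0.3, -3.3, 1.2]
width: -0.0002
```

>>> {"method": "move_arm", "body": {
  "targets": [0.013, 0, 0, 0, 0, 0, 0, 0.027, 0, 0, 0, 0, 0, 0]
}}

```text
clock: 10.6
eef_pos: [0.4694, -0.1073, 0.053]
ee_rot: [-2.291, -2.142, 0.012]
force: [1.5, -3.1, 1.1]
width: 0.0
```

>>> {"method": "move_arm", "body": {
  "targets": [0.013, 0, 0, 0, 0, 0, 0]
}}

```text
clock: 10.7
eef_pos: [0.4696, -0.1052, 0.053]
ee_rot: [-2.291, -2.142, 0.012]
force: [2.1, -2.8, 1.5]
width: 0.0002
```

```bash
python3 -c "
from h import *
rel()"
```

```text
t 10.7 s -0.1566 off -0.0008 z 0.053 F rail -2.62 Fx 2.28 Fz 1.55 w 0.0002 q [-0.22  0.34 -0.53  0.7  -0.    1.42]
```

>>> {"method": "move_arm", "body": {
  "targets": [0.013, 0, 0, 0, 0, 0, 0, 0.027, 0, 0, 0, 0, 0, 0]
}}

```text
clock: 10.9
eef_pos: [0.4699, -0.101, 0.053]
ee_rot: [-2.291, -2.142, 0.012]
force: [0.7, -2.5, 1.3]
width: 0.0002
```

>>> {"method": "move_arm", "body": {
  "targets": [0.013, 0, 0, 0, 0, 0, 0]
}}

```text
clock: 11.0
eef_pos: [0.4698, -0.0986, 0.0529]
ee_rot: [-2.291, -2.142, 0.012]
force: [1.6, -2.6, 1.3]
width: -0.0002
```

```bash
python3 -c "
from h import *
rel()"
```

```text
t 11.0 s -0.15 off -0.0011 z 0.0529 F rail -2.47 Fx 1.73 Fz 1.31 w -0.0002 q [-0.2   0.34 -0.53  0.7  -0.    1.43]
```

>>> {"method": "move_arm", "body": {
  "targets": [0.013, 0, 0, 0, 0, 0, 0]
}}

```text
clock: 11.1
eef_pos: [0.4695, -0.0961, 0.0527]
ee_rot: [-2.29, -2.141, 0.012]
force: [0.7, -0.3, -0.7]
width: -0.0
```

>>> {"method": "move_arm", "body": {
  "targets": [0.01, 0, 0, 0, 0, 0, 0]
}}

```text
clock: 11.2
eef_pos: [0.4684, -0.0935, 0.0523]
ee_rot: [-2.287, -2.14, 0.012]
force: [0.1, 0.9, -0.1]
width: 0.0001
```

```bash
python3 -c "
from h import *
rel()"
```

```text
t 11.2 s -0.1451 off -0.0028 z 0.0523 F rail 0.91 Fx 0.03 Fz -0.12 w 0.0001 q [-0.2   0.34 -0.54  0.7  -0.    1.44]
```

Force dropped to nothing at the expected place; retract and look.

>>> {"method": "move_arm", "body": {
  "targets": [-0.06, 0, 0, 0, 0, 0, 0, -0.15, 0, 0, 0, 0, 0, 0, -0.3, 0, 0, 0, 0, 0, 0, -0.45, 0, -0.2, 0, 0, 0, 0, -0.6, 0, -0.5, 0, 0, 0, 0]
}}

```text
clock: 11.7
eef_pos: [0.4603, -0.1841, 0.1252]
ee_rot: [-2.283, -2.135, 0.017]
force: [0.6, -0.6, 0.1]
width: -0.0002
```

>>> {"method": "move_arm", "body": {
  "targets": [0, 0, -0.3, 0, 0, 0, 0, -0.3, 0, -0.6, 0, 0, 0, 0, -0.6, 0, -0.9, 0, 0, 0, 0, -0.9, 0, -1, 0, 0, 0, 0, -0.9, 0, -1, 0, 0, 0, 0]
}}

```text
clock: 12.2
eef_pos: [0.454, -0.3242, 0.2775]
ee_rot: [-2.29, -2.134, 0.017]
force: [0.4, 0.0, -0.0]
width: 0.0002
```

```bash
python3 -c "
from h import *
rel()
import cv2
im=robot.snapshot('side')[:,:,::-1]
cv2.imwrite('pics/s9.png',im)
im=robot.snapshot('top')[:,:,::-1]
cv2.imwrite('pics/t9.png',im)
cv2.imwrite('pics/t9z.png',cv2.resize(im[180:255,135:330],None,fx=4,fy=4,interpolation=cv2.INTER_CUBIC))
"
```

```text
t 12.2 s -0.3761 off -0.0016 z 0.2775 F rail 0.05 Fx 0.36 Fz -0.02 w 0.0002 q [-0.62  0.31  0.06  1.33 -0.01  1.03]
```

View pics/s9.png

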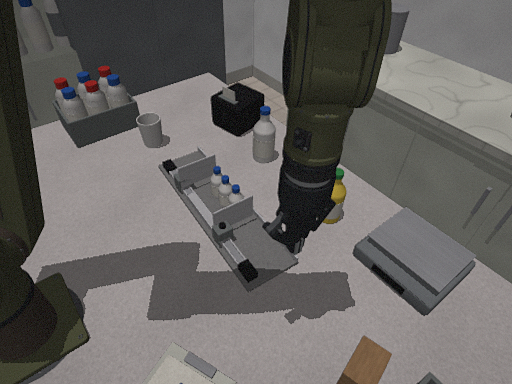

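View pics/t9z.png

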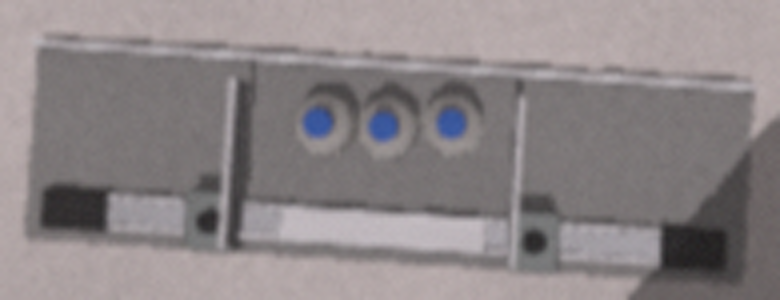

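View pics/t9.png

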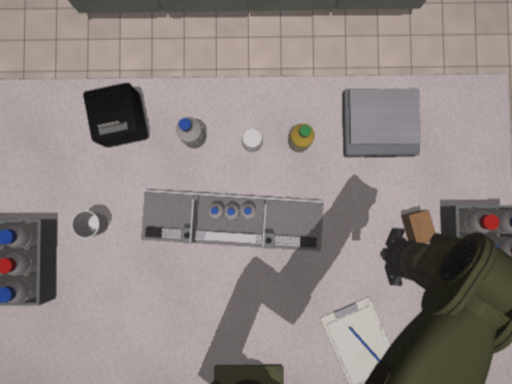

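Run:
```python
from h import *
import cv2
for nm,u,v,n in(("L",208,219,.1222),("R",535,242,-.1137)):
  p=bp("top",135+(u+.5)/4-.5,180+(v+.5)/4-.5,.079); print(nm,((p[:2]-M)@Y).round(4),"notch",n)
  for z in(.079,.085):
    q=bp("top",135+(u+.5)/4-.5,180+(v+.5)/4-.5,z);print(z,proj("side",q).round(1))
a=cv2.imread("pics/s9.png");b=cv2.imread("pics/side0.png")
A=cv2.resize(a[205:255,200:260],None,fx=6,fy=6,interpolation=cv2.INTER_CUBIC)
B=cv2.resize(b[225:275,215:275],None,fx=6,fy=6,interpolation=cv2.INTER_CUBIC)
cv2.imwrite("pics/kn.png",cv2.convertScaleAbs(np.hstack([B,A]),alpha=1.8))
```

```text
L 0.1208 notch 0.1222
0.079 [182.  172.4]
0.085 [182. 171.]
R -0.1121 notch -0.1137
0.079 [221.7 224.5]
0.085 [221.7 222.8]
```

View pics/kn.png

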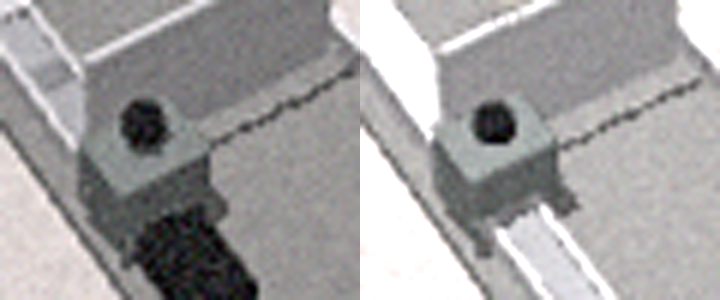

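```bash
python3 -c "
from station import robot
print(robot.hand_in(), robot.state()['clock'])"
```

```text
the job is handed in; nothing more can be done
the job is handed in; nothing more can be done
```

I pushed both stops along the rail with the closed fingertips until their plungers dropped into the notches, then backed off, lifted clear and handed in at about 12 s. `hand_in()` gave no verdict.

**Push force:** It held at about 2–3 N while each stop slid, then fell to nothing, with the left plunger near 122 mm from the rail's middle and the right near 114 mm. The left stop was seen jumping about 6 mm ahead of the finger.

**Position:** After letting go, the knobs measured 121 mm (left) and 112 mm (right). The notches seen in the first top picture were at 122 mm and 114 mm. Both stops are about 1.5 mm closer to the bottles than the notch estimate, which is within the calibration error.

**Plunger height:** In the side picture the right knob sits clearly lower on its block than before. The left knob is hidden behind its plate, so its drop rests on the force loss, the jump and the position.

**Other items:** By eye, the row bottles and the other loose items looked upright and unmoved in the last pictures. The arm partly hid the carton in the top view and the yellow bottle in the side view. I did not measure any of their positions.

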